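Fill a jar with hex nuts at the filling stand

TASK

Bottle the five hex nuts at the filling stand: squeeze the release grip beside the column, slide the funnel down to its lowest notch so that the spout stands inside the jar, and let go so that the bolt springs home. Then push the tipping lever over so that the tray tips and all the nuts run through the funnel into the jar, without spilling any, and let the tray back down level. Leave the jar standing in its place and disturb nothing else on the bench.

Things in the scene. Friction and masses are not known exactly. Their poses are not given: they have to be found in the camera images.
- stand: Filling stand fixed to the table: grey foot plate 250 x 220 x 10 mm, at its rear a column (24 mm square, 252 mm high, 115 mm in +x) with 3 notches 25 mm apart. Origin on the table under the funnel's axis; its x points from the funnel to the column (away from the robot, yaw within 0.4 rad), its y from the funnel to the tray, z up.
- squeeze_grip (a point): Grasp point of the release grip, on the carriage beside the column (115 mm in x, -102 mm in y of the stand's origin; 267 mm high at first, 217 mm when down). Two upright plates, 8 mm thick, 26 mm wide, facing each other along the stand's y: 50 mm over their outer faces, 40 mm squeezed; this point is the middle when squeezed. Tops 23 mm above it; 40 mm free below it.
- moving_plate (a point): Centre of the outer face of the grip's moving plate (the +y one, on the column's side; the -y one is fixed to the carriage): 30 mm in the stand's +y from the grasp point, 20 mm when squeezed. It carries the spring bolt, which runs to the column 42 mm below the grasp point.
- release (a joint): Travel of the moving plate and its bolt along the stand's -y, m: 0 = bolt home in a notch, 0.010 = squeezed to its stop. Clear of the notches from 0.007 up; let go between notches it rests on the column at about 0.0065. The spring asks 5 N to start, 9 N at the stop.
- carriage (a joint): How far the carriage (funnel, tray and grip in one, about 1.1 kg with the nuts, damped) is slid down the column, m: 0 = top notch (at first), 0.025 = middle notch, 0.050 = lowest notch and bottom stop. The bolt holds it unless squeezed; squeezed and unsupported it sinks at about 0.2 m/s.
- funnel_mouth (a point): Centre of the funnel's round mouth (170 mm across), 245 mm above the table at first, 195 mm when down. The steel funnel is 110 mm high and ends in a spout 69 mm across outside, 64 mm inside.
- spout_end (a point): Centre of the spout's lower end, on the funnel's axis: 135 mm above the table at first (35 mm above the jar's rim), 85 mm when down (15 mm inside the jar).
- tray_hinge (a point): Point on the tray's hinge axis at the foot of the tipping lever: 85 mm in x and 68 mm in y of the funnel's mouth centre, 8 mm above it. The axis runs along the stand's x.
- lever_ball (a point): Centre of the black ball (22 mm) on the tipping lever, a steel rod (8 mm) that stands 100 mm up from the tray's hinge shaft, 32 mm from the tray's side at the column end. Tray level: it leans 0.61 rad from vertical to the stand's +y. Push it to -y, over the top, to tip the tray (about 4 N); at 1.1 rad of tip it leans 0.49 rad to -y.
- tray (a joint): Tip angle of the tray, rad: 0 = level on its brackets, 1.15 = stop. Open dark steel tray, 106 mm wide, 133 mm long, 30 mm deep, in +y of the funnel, without a wall on the funnel's side; its outer end lifts. The nuts slide off between about 0.45 and 0.9 rad. Its weight brings it back level as the lever is let back.
- jar_mouth (a point): Centre of the rim of the open clear straight jar (84 mm across, 77 mm inside, 90 mm high, floor 4 mm) that stands loose on the foot plate under the funnel between three low pins. Rim 100 mm above the table; z up along the jar's axis.
- jar_lid: The jar's black screw lid, 92 mm across, 16 mm high, lying on the table on the stand's -y side; bystander. Origin at its underside.
- pliers: Pliers with red handles, 187 mm long, lying on the table on the left; bystander. Origin at the underside.
- screwdriver: Blue screwdriver, 172 mm long, behind on the left; bystander. Origin at the underside.
- tape_measure: Yellow tape measure, 66 x 74 x 36 mm, on the left; bystander. Origin at the underside.
- mug: White mug, 91 mm high, on the right; bystander. Origin at its underside.
- small_jar: Closed blue-grey jar with white lid, 51 mm across, 61 mm high, behind on the left; bystander. Origin at its underside.
- tall_jar: Closed brown jar with black lid, 35 mm across, 81 mm high, behind on the left; bystander. Origin at its underside.
- roll: Roll of tape, 96 mm across, 25 mm high, front right; bystander. Origin at its underside.
- nut_1: One of five steel hex nuts, 27 mm across flats (31 mm over corners), 15 mm thick, about 50 g, lying in the tray. Origin at its centre.
- nut_2: One of five steel hex nuts, 27 mm across flats (31 mm over corners), 15 mm thick, about 50 g, lying in the tray. Origin at its centre.
- nut_3: One of five steel hex nuts, 27 mm across flats (31 mm over corners), 15 mm thick, about 50 g, lying in the tray. Origin at its centre.
- nut_4: One of five steel hex nuts, 27 mm across flats (31 mm over corners), 15 mm thick, about 50 g, lying in the tray. Origin at its centre.
- nut_5: One of five steel hex nuts, 27 mm across flats (31 mm over corners), 15 mm thick, about 50 g, lying in the tray. Origin at its centre.

How it is judged:
By the outcome, as a careful person would: the job done as asked, in the order asked, and still so for the second after the job is handed in, with the robot touching nothing.
It also fails if it takes over 64 s, if anything falls off the work surface, if the arm or the gripper's body presses on something with over 40 N, if the wrist force passes 120 N, or if a joint passes its speed limit or range.

ROBOT

A 6-joint arm with a two-finger parallel gripper is mounted at the origin on the work surface; the furniture and walls round the work are solid. World frame = base frame: x ahead of the robot, y to its left, z up, the work surface at z = 0. Lengths are in m, angles in rad, forces in N, time in s.
With the tool pointing down it reaches from about 0.35 to 0.775 m from the base axis. Payload 5.5 kg.
Tool frame: the origin (TCP) lies on the centre line of the jaws, within the pads' length; the fingertips stand 8 mm ahead of it and the grasp point (between the pads) lies 11 mm behind it; z points along the fingers, y is the direction in which the jaws open and shut (so a half turn about z gives the same grasp; the last joint's range is limited). The gripper opens to 85 mm and grips with 20 to 120 N. Pads are 22 mm wide; open, the fingers measure 114 mm over their backs; the gripper's body (76 mm by 85 mm) begins 54 mm behind the grasp point. The pads swing forward as they close: fully open they stand 13 mm farther back than shut.
Start: joints at [-0.14, 0.313, 0.046, 1.304, 0, 1.431], TCP at [0.575, -0, 0.239] pointing down, gripper open.
Joint ranges: [-2.76, 2.76], [-0.86, 1.69], [-1.03, 1.26], [-2.2, 2.34], [-1.47, 1.5], [-3.14, 3.14]. Speed limits (rad/s): [2.57, 2.57, 3.14, 3.14, 3.14, 3.14].

INTERFACE

Orientations are given as a unit quaternion [w, x, y, z].
In Python, from workcell import env gives the robot as it stands. The module is installed in compiled form; this text tells all that it offers.
- The arm moves only by the tool play_rows, never from a script. Its argument "steps" is a list of rows, each an object with "claw": the closure in counts, from 0 (fully open) to 255 (shut); "dp": the shift along the tool's x, y, z in m, a list of three; "angular": the turn, a rotation vector about the tool's x, y, z in degrees, a list of three. In form: [{"claw": claw, "dp": [dx, dy, dz], "angular": [wx, wy, wz]}, ...]. A call has exactly 8 rows; each row shifts and turns the commanded pose from where the row before left it, along the tool's axes as they then stand; what a row does not reach is not made up. A row lasts 1/12 s, in which the tool goes at most 41.7 mm and 7.16 degrees, less where a joint would pass 70% of its speed; a pose out of reach is approached as far as the arm can. A call is refused whole if a number of a shift passes 0.0417 or a number of a turn 7.16, either way. A call with a gripper value outside its range is refused whole. The fingers move at their own pace and stop on an object; "force" is the grip in N (left out, the last holds). Time passes only in rows, so rows that do not move let the fingers close, or fill a call up. It gives the time, the measured TCP pose, the force and the opening at its end, in the units of the state.
- env.get_state(): the state, without advancing time (a new reading comes with each control period).
- env.read_camera(name): name is "scene" or "side" or "wrist"; returns (picture, depth): 420x560x3 uint8, red, green, blue; 420x560 float32, m along the optical axis (not along the pixel's ray), 0 where there is no reading.
- env.calibration(name): a dict with "fx", "fy", "cx", "cy" (pixels), "world_from_camera" (4x4, takes a point from camera to world coordinates); the wrist camera has in their place "hand_eye" (4x4, takes a point from camera to tool coordinates, whose origin is the TCP and whose axes are the flange's). Camera axes: x right, y down, z forward; pixel columns grow to the right and rows downward; lengths in m; the calibration is good to about 2 mm. A picture is of the moment at which its call begins: read the wrist's pose just before it. calibration takes no time and is no camera call.
- env.hand_in(): hands the job in, once; it reports no verdict.
The state is a dict: "clock": time; "joint_pos": joint angles; "qvel": joint speeds; "tau": joint torques, N m; "tcp_pos": TCP position; "orientation": TCP orientation; "wrist_force": force on the tool from outside, world axes, zero at the start; "ft_torque": the same for the moment, N m; "finger_gap": finger opening in m.
Only numpy, scipy, OpenCV 4.12 (cv2) and the standard library are available. Lean on these libraries where they do the work, as an engineer would, in place of code of your own. Each camera call takes 0.05 s, during which the arm holds its last target. There are 200 camera calls.

## Working session

There is one attempt and no reset: what is moved stays moved. The work goes in short steps, Python scripts to look and compute and a tool call to move; the robot and the scene stay as the last step left them, time stands still between calls to the robot, and variables do not carry over. Pictures are saved under pics/ and viewed, about 8 in all and at most 12, crops included, and the job is handed in when it is done.

Besides the shell and the picture viewer there is one more tool, called in YAML: its name, and indented under it one key for each argument. play_rows: Moves the arm, as the interface text tells. Its arguments: {"type":"object","properties":{"steps":{"type":"array","items":{"type":"object","properties":{"claw":{"type":"number"},"dp":{"type":"array","items":{"type":"number"}},"angular":{"type":"array","items":{"type":"number"}}}}},"force":{"type":"number"}},"required":["steps"]}

```bash
mkdir -p pics; cat > h.py <<'E'
import numpy as np, cv2
from workcell import env
def snap(n,f):
    s=env.get_state(); p,d=env.read_camera(n); cv2.imwrite(f'pics/{f}.png',p[:,:,::-1]); np.savez(f'pics/{f}.npz',d=d,p=p); return s,p,d
def cloud(n,d):
    c=env.calibration(n); v,u=np.mgrid[:420,:560]
    P=np.stack([(u-c['cx'])/c['fx']*d,(v-c['cy'])/c['fy']*d,d,np.ones_like(d)],-1)
    return (P@np.array(c['world_from_camera']).T)[...,:3]
E
python3 - <<'E'
from h import *
s,_,_=snap('scene','s0'); snap('side','d0')
a=cv2.imread('pics/s0.png');b=cv2.imread('pics/d0.png')
print(s)
for n in('scene','side'):
    c=env.calibration(n);print(n,np.round(c['world_from_camera'],3).tolist(),c['fx'])
E
```

```text
{'clock': 0.0, 'joint_pos': array([-1.39614827e-01,  3.14013793e-01,  4.49544341e-02,  1.30359407e+00,
        8.14236114e-07,  1.43120038e+00]), 'qvel': array([ 9.25984264e-04, -3.98137307e-05, -1.29875907e-03,  1.49749277e-04,
       -7.64417686e-04, -2.02308660e-05]), 'tau': array([-2.90074182e-03, -4.80629075e+01,  2.98531097e+01,  1.95313990e-02,
       -3.83516899e-04, -4.27451073e-05]), 'tcp_pos': array([5.74494217e-01, 5.31631615e-05, 2.38391203e-01]), 'orientation': array([-7.41805356e-04,  7.07113153e-01,  7.07099799e-01, -5.58505027e-04]), 'wrist_force': array([ 0.25622863, -0.37849993, -0.48072447]), 'ft_torque': array([-0.02487465,  0.04536395,  0.00335563]), 'finger_gap': 0.08558100336537866}
scene [[-0.511, -0.347, 0.786, -0.568], [-0.859, 0.236, -0.455, 0.637], [-0.027, -0.908, -0.419, 0.777], [0.0, 0.0, 0.0, 1.0]] 471.127098966169
side [[0.959, -0.178, 0.22, 0.167], [-0.282, -0.532, 0.798, -1.194], [-0.025, -0.828, -0.56, 1.102], [0.0, 0.0, 0.0, 1.0]] 541.6183499922298
```

View pics/s0.png

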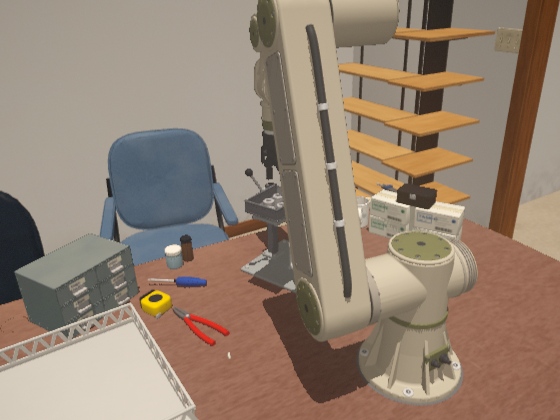

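View pics/d0.png

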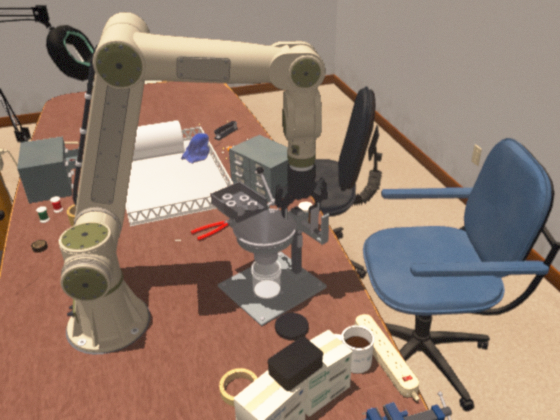

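The scene camera has most of the stand behind the arm. The side camera shows the funnel mouth near (262,228), the grip near (315,222), the lever ball near (262,170) and the tray near (238,200). I'll enlarge that area.

```bash
python3 - <<'E'
from h import *
z=np.load('pics/d0.npz');c=cv2.imread('pics/d0.png')[155:325,200:345]
cv2.imwrite('pics/c1.png',cv2.resize(c,None,fx=3.5,fy=3.5,interpolation=cv2.INTER_CUBIC))
W=cloud('side',z['d'])
for u,v in[(262,170),(307,222),(320,222),(307,205),(320,235),(230,285),(265,315),(320,285),(297,265),(240,230),(265,248),(238,205),(290,325),(266,290)]:
    print((u,v),np.round(W[v,u],3))
E
```

```text
(262, 170) [0.496 0.117 0.338]
(307, 222) [0.597 0.013 0.204]
(320, 222) [ 0.742  0.283 -0.008]
(307, 205) [0.702 0.311 0.055]
(320, 235) [ 0.604 -0.074  0.216]
(230, 285) [0.36  0.034 0.01 ]
(265, 315) [ 0.427 -0.119  0.009]
(320, 285) [ 0.617 -0.052  0.012]
(297, 265) [0.567 0.015 0.05 ]
(240, 230) [0.399 0.012 0.221]
(265, 248) [ 0.442 -0.095  0.226]
(238, 205) [0.414 0.093 0.25 ]
(290, 325) [ 0.482 -0.178  0.009]
(266, 290) [ 0.449 -0.058  0.044]
```

View pics/c1.png

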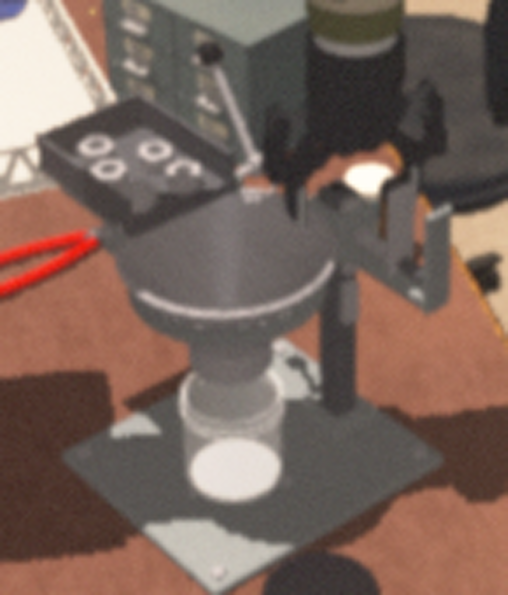

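```bash
cat >> h.py <<'E'
def proj(n,P,T=None):
    c=env.calibration(n); T=np.array(c['world_from_camera']) if T is None else T
    q=(np.c_[P,np.ones(len(P))]@np.linalg.inv(T).T)[:,:3]
    return np.c_[q[:,0]/q[:,2]*c['fx']+c['cx'],q[:,1]/q[:,2]*c['fy']+c['cy']]
def st(S,x,y,yaw):
    S=np.array(S,float); c,s=np.cos(yaw),np.sin(yaw)
    return np.c_[x+c*S[:,0]-s*S[:,1],y+s*S[:,0]+c*S[:,1],S[:,2]]
E
python3 - <<'E'
from h import *
from scipy.optimize import least_squares
S=np.array([(85,125.3,335),(0,0,14),(0,0,100),(115,-76,290),(115,-123,290)])/1000
px=np.array([(208,52),(235,468),(233,400),(402,172),(440,208)])/3.5+[200,155]
r=least_squares(lambda p:(proj('side',st(S,*p))-px).ravel(),[.45,-.04,0],loss='soft_l1')
print(r.x,r.fun.reshape(-1,2).round(1))
c=env.calibration('side');T=np.array(c['world_from_camera'])
for u,v in np.array([(62,457),(442,460),(218,592)])/3.5+[200,155]:
    d=T[:3,:3]@[(u-c['cx'])/c['fx'],(v-c['cy'])/c['fy'],1]; P=T[:3,3]+d*((.01-T[2,3])/d[2]); 
    R=P[:2]-r.x[:2];a=r.x[2];print(P.round(3),'stand',np.round([np.cos(a)*R[0]+np.sin(a)*R[1],-np.sin(a)*R[0]+np.cos(a)*R[1]],3))
W=cloud('side',np.load('pics/d0.npz')['d']).reshape(-1,3)
L=W-[*r.x[:2],0];a=r.x[2];L=np.c_[np.cos(a)*L[:,0]+np.sin(a)*L[:,1],-np.sin(a)*L[:,0]+np.cos(a)*L[:,1],L[:,2]]
def show(n,m):
    q=L[m];print(n,len(q),np.percentile(q,[3,50,97],axis=0).round(3).tolist())
show('column',(abs(L[:,0]-.115)<.04)&(abs(L[:,1])<.04)&(L[:,2]>.02)&(L[:,2]<.13))
show('grip',(abs(L[:,0]-.115)<.04)&(abs(L[:,1]+.1)<.05)&(L[:,2]>.23)&(L[:,2]<.31))
show('grip top',(abs(L[:,0]-.115)<.04)&(abs(L[:,1]+.1)<.05)&(L[:,2]>.28)&(L[:,2]<.31))
show('ball',(abs(L[:,0]-.085)<.03)&(abs(L[:,1]-.125)<.03)&(L[:,2]>.322)&(L[:,2]<.36))
print('grip world',st([(.115,-.102,.267),(.085,.125,.335)],*r.x).round(4))
E
```

```text
[ 0.46183998 -0.0212096   0.41522365] [[-0.7 -0.2]
 [ 0.2 -0. ]
 [-0.2 -2.9]
 [-0.3  3.2]
 [ 1.1  0.2]]
[0.324 0.043 0.01 ] stand [-0.1    0.114]
[ 0.633 -0.062  0.01 ] stand [ 0.141 -0.106]
[ 0.41  -0.152  0.01 ] stand [-0.1   -0.099]
column 334 [[0.094, -0.02, 0.021], [0.106, -0.01, 0.071], [0.125, 0.012, 0.127]]
grip 355 [[0.099, -0.124, 0.233], [0.113, -0.081, 0.266], [0.151, -0.053, 0.304]]
grip top 98 [[0.1, -0.123, 0.28], [0.12, -0.076, 0.286], [0.151, -0.052, 0.308]]
ball 46 [[0.077, 0.113, 0.325], [0.085, 0.122, 0.336], [0.095, 0.129, 0.343]]
grip world [[ 0.6082 -0.0682  0.267 ]
 [ 0.4892  0.1275  0.335 ]]
```

play_rows:
  force: 30
  steps:
    - {"claw": 0,"dp": [0,0,-0.03],"angular": [0,0,0]}
    - {"claw": 0,"dp": [0,0,-0.03],"angular": [0,0,0]}
    - {"claw": 0,"dp": [0,0,-0.03],"angular": [0,0,0]}
    - {"claw": 0,"dp": [0,0,-0.03],"angular": [0,0,0]}
    - {"claw": 0,"dp": [0,0,0],"angular": [0,0,6.7]}
    - {"claw": 0,"dp": [0,0,0],"angular": [0,0,6.7]}
    - {"claw": 0,"dp": [0,0,0],"angular": [0,0,6.7]}
    - {"claw": 0,"dp": [0,0,0],"angular": [0,0,6.7]}

```text
clock: 0.77
tcp_pos: [0.575, -0.0, 0.3591]
orientation: [-0.0, 0.853, 0.522, -0.0]
wrist_force: [0.2, -0.6, -0.1]
finger_gap: 0.0855
```

play_rows:
  steps:
    - {"claw": 0,"dp": [0,0,0],"angular": [0,0,6.7]}
    - {"claw": 0,"dp": [0,0,0],"angular": [0,0,6.7]}
    - {"claw": 0,"dp": [0,0,0],"angular": [0,0,6.7]}
    - {"claw": 0,"dp": [0,0,0],"angular": [0,0,6.7]}
    - {"claw": 0,"dp": [0,0,0],"angular": [0,0,6.7]}
    - {"claw": 0,"dp": [0,0,0],"angular": [0,0,6.7]}
    - {"claw": 0,"dp": [0.002,0.038,0],"angular": [0,0,0]}
    - {"claw": 0,"dp": [0.002,0.038,0],"angular": [0,0,0]}

```text
clock: 1.43
tcp_pos: [0.6082, -0.0673, 0.3599]
orientation: [-0.0, 0.98, 0.201, 0.0]
wrist_force: [0.4, 0.3, 0.3]
finger_gap: 0.0853
```

```bash
cat >> h.py <<'E'
from scipy.spatial.transform import Rotation as Ro
def wT(s):
    q=s['orientation'];T=np.eye(4);T[:3,:3]=Ro.from_quat([*q[1:],q[0]]).as_matrix();T[:3,3]=s['tcp_pos'];return T@np.array(env.calibration('wrist')['hand_eye'])
def wcloud(d,T):
    c=env.calibration('wrist');v,u=np.mgrid[:420,:560]
    return (np.stack([(u-c['cx'])/c['fx']*d,(v-c['cy'])/c['fy']*d,d,np.ones_like(d)],-1)@T.T)[...,:3]
def local(W,p):
    L=W-[p[0],p[1],0];c,s=np.cos(p[2]),np.sin(p[2]);return np.stack([c*L[...,0]+s*L[...,1],-s*L[...,0]+c*L[...,1],L[...,2]],-1)
E
python3 - <<'E'
from h import *
s,p,d=snap('wrist','w1');np.savez('pics/w1T.npz',T=wT(s))
print(s['tcp_pos'],s['orientation'],s['clock'],s['joint_pos']);print(np.round(env.calibration('wrist')['hand_eye'],3),env.calibration('wrist')['fx'])
P=(.4618,-.0212,.400)
G=st([(.115,-.122,.290),(.115,-.072,.290),(.115,-.102,.29),(.085,.125,.335),(.115,0,.252)],*P)
print(proj('wrist',G,wT(s)).round())
E
```

```text
[ 0.60819376 -0.06734055  0.35985346] [-3.88276698e-05  9.79567176e-01  2.01117164e-01  1.81655681e-04] 1.4333 [-2.41495391e-01  3.98912402e-01  4.62635228e-01  1.63422442e+00
  2.26186288e-04  2.49510078e+00]
[[ 0.001 -0.951 -0.309  0.08 ]
 [ 1.     0.     0.001 -0.   ]
 [-0.001 -0.309  0.951 -0.135]
 [ 0.     0.     0.     1.   ]] 350.5879838293716
[[ 314.  231.]
 [ 234.  231.]
 [ 282.  231.]
 [-146.  313.]
 [ 142.  211.]]
```

View pics/w1.png

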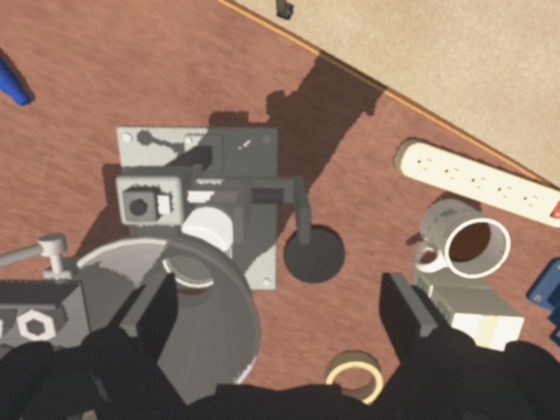

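Wrist view: column top at about (140,205), fixed plate near (302,210), moving plate near (238,205), lid at (314,253), and the funnel at lower left. I'll get grip positions from depth.

```bash
python3 - <<'E'
from h import *
z=np.load('pics/w1.npz');T=np.load('pics/w1T.npz')['T'];W=wcloud(z['d'],T);L=local(W,(.4618,-.0212,.4))
M=lambda m:np.percentile(L[m],[2,50,98],axis=0).round(3).tolist()
l=L
print('plates top',(m:=(l[...,2]>.283)&(l[...,2]<.296)&(abs(l[...,0]-.115)<.04)&(abs(l[...,1]+.1)<.06)).sum())
for lo,hi in[(-.14,-.105),(-.1,-.06)]:
    k=m&(l[...,1]>lo)&(l[...,1]<hi);print(k.sum(),M(k) if k.any() else'')
k=(abs(l[...,2]-.252)<.005)&(abs(l[...,0]-.115)<.03)&(abs(l[...,1])<.03);print('coltop',k.sum(),M(k))
k=(abs(l[...,2]-.245)<.004)&(np.hypot(l[...,0],l[...,1])<.1);q=l[k]
A=np.c_[2*q[:,:2],np.ones(len(q))];x=np.linalg.lstsq(A,(q[:,:2]**2).sum(1),rcond=None)[0];print('rim',k.sum(),x[:2],np.sqrt(x[2]+x[0]**2+x[1]**2))
k=(abs(l[...,2]-.01)<.004)&(l[...,1]<-.02)&(l[...,0]>0)&(l[...,0]<.16)&(l[...,1]>-.13);print('foot',M(k))
for r in(195,205,215,225,235):print(r,[tuple(L[r,u].round(3)) for u in(215,235,245,296,302,308)])
E
```

```text
plates top 983
489 [[0.106, -0.12, 0.284], [0.119, -0.116, 0.289], [0.13, -0.113, 0.29]]
494 [[0.107, -0.079, 0.284], [0.12, -0.075, 0.289], [0.131, -0.071, 0.29]]
coltop 1099 [[0.108, -0.011, 0.248], [0.12, -0.001, 0.252], [0.13, 0.012, 0.256]]
rim 2259 [0.00495762 0.00150774] 0.08410724574721405
foot [[0.004, -0.097, 0.008], [0.11, -0.067, 0.01], [0.152, -0.025, 0.012]]
195 [(np.float64(0.119), np.float64(-0.049), np.float64(0.224)), (np.float64(0.12), np.float64(-0.065), np.float64(0.225)), (np.float64(0.13), np.float64(-0.077), np.float64(0.262)), (np.float64(0.127), np.float64(-0.113), np.float64(0.249)), (np.float64(0.13), np.float64(-0.116), np.float64(0.262)), (np.float64(0.055), np.float64(-0.144), np.float64(-0.0))]
205 [(np.float64(0.043), np.float64(-0.009), np.float64(0.013)), (np.float64(0.13), np.float64(-0.073), np.float64(0.285)), (np.float64(0.128), np.float64(-0.078), np.float64(0.279)), (np.float64(0.12), np.float64(-0.113), np.float64(0.252)), (np.float64(0.13), np.float64(-0.115), np.float64(0.283)), (np.float64(0.13), np.float64(-0.119), np.float64(0.284))]
215
[... 391 characters left out ...]
oat64(-0.021), np.float64(0.083)), (np.float64(0.118), np.float64(-0.073), np.float64(0.289)), (np.float64(0.116), np.float64(-0.078), np.float64(0.284)), (np.float64(0.008), np.float64(-0.128), np.float64(-0.001)), (np.float64(0.119), np.float64(-0.115), np.float64(0.289)), (np.float64(0.119), np.float64(-0.118), np.float64(0.29))]
235 [(np.float64(0.032), np.float64(-0.023), np.float64(0.099)), (np.float64(0.111), np.float64(-0.072), np.float64(0.288)), (np.float64(0.111), np.float64(-0.078), np.float64(0.286)), (np.float64(-0.002), np.float64(-0.127), np.float64(0.015)), (np.float64(0.112), np.float64(-0.115), np.float64(0.289)), (np.float64(0.112), np.float64(-0.119), np.float64(0.288))]
```

play_rows:
  steps:
    - {"claw": 0,"dp": [0.0026,0.0015,0],"angular": [0,0,0]}
    - {"claw": 0,"dp": [0,0,0.02],"angular": [0,0,0]}
    - {"claw": 0,"dp": [0,0,0.02],"angular": [0,0,0]}
    - {"claw": 0,"dp": [0,0,0.02],"angular": [0,0,0]}
    - {"claw": 0,"dp": [0,0,0.02],"angular": [0,0,0]}
    - {"claw": 0,"dp": [0,0,0.015],"angular": [0,0,0]}
    - {"claw": 0,"dp": [0,0,0.01],"angular": [0,0,0]}
    - {"claw": 0,"dp": [0,0,0],"angular": [0,0,0]}

```text
clock: 2.15
tcp_pos: [0.6099, -0.0678, 0.2518]
orientation: [-0.001, 0.98, 0.2, -0.002]
wrist_force: [-0.4, 0.6, -0.2]
finger_gap: 0.0856
```

```bash
python3 - <<'E'
from h import *
s,p,d=snap('wrist','w2');W=wcloud(d,wT(s));l=local(W,(.4618,-.0212,.4))
print(s['tcp_pos'],s['wrist_force'])
m=(l[...,2]>.275)&(l[...,2]<.296)&(abs(l[...,0]-.115)<.04)
for lo,hi in[(-.13,-.105),(-.1,-.06)]:
    k=m&(l[...,1]>lo)&(l[...,1]<hi);print(k.sum(),np.percentile(l[k],[2,50,98],axis=0).round(3).tolist() if k.any() else'')
print(local(s['tcp_pos'],(.4618,-.0212,.4)))
E
```

```text
[ 0.60992977 -0.06776802  0.25177786] [-0.35714134  0.58421135 -0.18473232]
2016 [[0.107, -0.12, 0.276], [0.122, -0.116, 0.288], [0.131, -0.112, 0.29]]
2164 [[0.107, -0.079, 0.276], [0.122, -0.076, 0.288], [0.131, -0.071, 0.29]]
[ 0.11830211 -0.10057644  0.25177786]
```

View pics/w2.png

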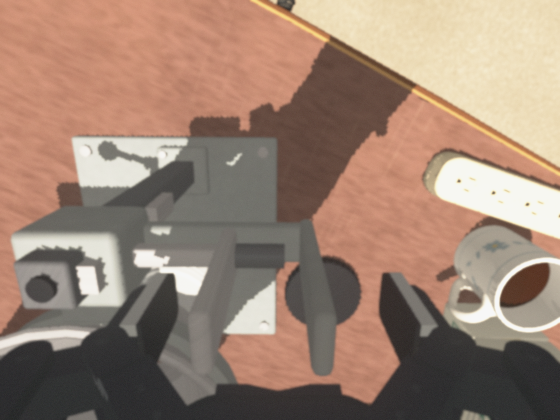

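The plates lie between the open fingers (moving plate about (215,300), fixed about (318,300)). I'll squeeze.

play_rows:
  force: 40
  steps:
    - {"claw": 255,"dp": [0,0,0],"angular": [0,0,0]}
    - {"claw": 255,"dp": [0,0,0],"angular": [0,0,0]}
    - {"claw": 255,"dp": [0,0,0],"angular": [0,0,0]}
    - {"claw": 255,"dp": [0,0,0],"angular": [0,0,0]}
    - {"claw": 255,"dp": [0,0,0],"angular": [0,0,0]}
    - {"claw": 255,"dp": [0,0,0],"angular": [0,0,0]}
    - {"claw": 255,"dp": [0,0,0],"angular": [0,0,0]}
    - {"claw": 255,"dp": [0,0,0],"angular": [0,0,0]}

```text
clock: 2.87
tcp_pos: [0.6114, -0.0671, 0.2533]
orientation: [-0.002, 0.98, 0.2, -0.0]
wrist_force: [0.8, 6.3, -8.4]
finger_gap: 0.0386
```

play_rows:
  steps:
    - {"claw": 255,"dp": [0,0,0.006],"angular": [0,0,0]}
    - {"claw": 255,"dp": [0,0,0.008],"angular": [0,0,0]}
    - {"claw": 255,"dp": [0,0,0.008],"angular": [0,0,0]}
    - {"claw": 255,"dp": [0,0,0.008],"angular": [0,0,0]}
    - {"claw": 255,"dp": [0,0,0.008],"angular": [0,0,0]}
    - {"claw": 255,"dp": [0,0,0.008],"angular": [0,0,0]}
    - {"claw": 255,"dp": [0,0,0.004],"angular": [0,0,0]}
    - {"claw": 255,"dp": [0,0,0],"angular": [0,0,0]}

```text
clock: 3.53
tcp_pos: [0.6115, -0.0671, 0.2073]
orientation: [-0.001, 0.98, 0.2, 0.002]
wrist_force: [-3.8, 5.1, 12.1]
finger_gap: 0.0391
```

play_rows:
  steps:
    - {"claw": 255,"dp": [0,0,0.001],"angular": [0,0,0]}
    - {"claw": 255,"dp": [0,0,0.001],"angular": [0,0,0]}
    - {"claw": 255,"dp": [0,0,0],"angular": [0,0,0]}
    - {"claw": 255,"dp": [0,0,0],"angular": [0,0,0]}
    - {"claw": 255,"dp": [0,0,0],"angular": [0,0,0]}
    - {"claw": 255,"dp": [0,0,0],"angular": [0,0,0]}
    - {"claw": 255,"dp": [0,0,0],"angular": [0,0,0]}
    - {"claw": 255,"dp": [0,0,0],"angular": [0,0,0]}

```text
clock: 4.2
tcp_pos: [0.6116, -0.0671, 0.2073]
orientation: [-0.001, 0.98, 0.2, 0.002]
wrist_force: [-7.3, 5.8, 20.2]
finger_gap: 0.0387
```

```bash
python3 - <<'E'
from h import *
s,p,d=snap('side','d2');print(s['tcp_pos'],s['wrist_force'])
l=local(cloud('side',d),(.4656,-.0185,.4))
z0=local(cloud('side',np.load('pics/d0.npz')['d']),(.4656,-.0185,.4))
# funnel rim circle: highest z near the near (-x,-y) side
for L in(z0,l):
    r=np.hypot(L[...,0],L[...,1]);k=(r>.078)&(r<.092)&(L[...,2]>.15)&(L[...,2]<.26)&(L[...,1]<-.02)
    print(k.sum(),np.percentile(L[k][:,2],[50,90,97]))
    k=(abs(L[...,0]-.115)<.025)&(abs(L[...,1]+.118)<.012)&(L[...,2]>.17)&(L[...,2]<.3);print(k.sum(),np.percentile(L[k][:,2],[2,90,98]) if k.any() else'')
c=cv2.imread('pics/d2.png')[155:325,200:345]
cv2.imwrite('pics/c2.png',cv2.resize(c,None,fx=3.5,fy=3.5,interpolation=cv2.INTER_CUBIC))
E
```

```text
[ 0.61155429 -0.06712567  0.20725375] [-7.25490575  5.76729968 20.23838004]
331 [0.23215036 0.2434431  0.24452186]
239 [0.19694003 0.28206367 0.28808224]
308 [0.18208472 0.19418861 0.19563695]
257 [0.17250991 0.28863031 0.29801377]
```

View pics/c2.png

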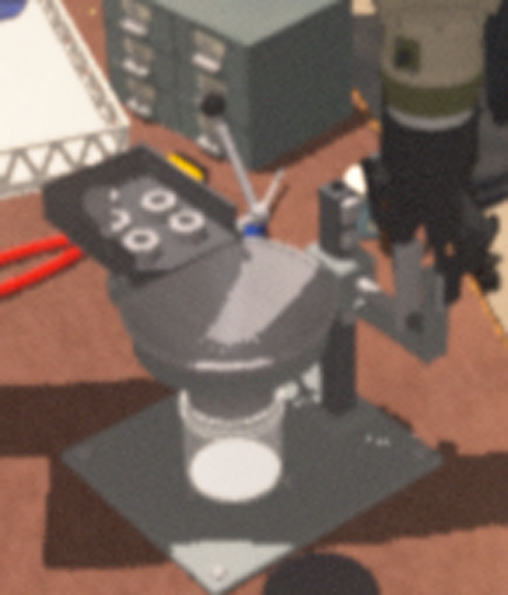

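The rim stands at 0.195, so the carriage is on its stop, with the spout in the jar and the nuts still in the tray. I'll ease off the press and let go.

play_rows:
  steps:
    - {"claw": 255,"dp": [0,0,-0.003],"angular": [0,0,0]}
    - {"claw": 120,"dp": [0,0,0],"angular": [0,0,0]}
    - {"claw": 80,"dp": [0,0,0],"angular": [0,0,0]}
    - {"claw": 40,"dp": [0,0,0],"angular": [0,0,0]}
    - {"claw": 0,"dp": [0,0,0],"angular": [0,0,0]}
    - {"claw": 0,"dp": [0,0,0],"angular": [0,0,0]}
    - {"claw": 0,"dp": [0,0,0],"angular": [0,0,0]}
    - {"claw": 0,"dp": [0,0,0],"angular": [0,0,0]}

```text
clock: 4.92
tcp_pos: [0.6117, -0.0692, 0.2056]
orientation: [0.0, 0.98, 0.199, 0.0]
wrist_force: [1.0, 0.6, -0.8]
finger_gap: 0.0851
```

```bash
python3 - <<'E'
from h import *
s,p,d=snap('wrist','w3');W=wcloud(d,wT(s));l=local(W,(.4656,-.0185,.4))
print(s['tcp_pos'],s['wrist_force'],s['finger_gap'],local(s['tcp_pos'],(.4656,-.0185,.4)))
m=(l[...,2]>.225)&(l[...,2]<.246)&(abs(l[...,0]-.115)<.04)
for lo,hi in[(-.13,-.105),(-.1,-.06)]:
    k=m&(l[...,1]>lo)&(l[...,1]<hi);print(k.sum(),np.percentile(l[k],[2,50,98],axis=0).round(4).tolist() if k.any() else'')
E
```

```text
[ 0.61169905 -0.06921887  0.20559155] [ 0.95405722  0.6149031  -0.81480878] 0.08514825275443738 [ 0.11481528 -0.10360882  0.20559155]
1897 [[0.1025, -0.121, 0.2259], [0.1179, -0.1167, 0.2389], [0.1262, -0.1134, 0.2407]]
3375 [[0.1034, -0.0795, 0.2256], [0.1179, -0.0741, 0.238], [0.1271, -0.0606, 0.2448]]
```

The moving plate is back at about −0.075, so the bolt is home in the lowest notch. I'll retreat and move to the +y side of the lever with the gripper shut.

play_rows:
  steps:
    - {"claw": 0,"dp": [0,0,-0.04],"angular": [0,0,0]}
    - {"claw": 0,"dp": [0,0,-0.04],"angular": [0,0,0]}
    - {"claw": 0,"dp": [0,0,-0.04],"angular": [0,0,0]}
    - {"claw": 0,"dp": [0,0,-0.04],"angular": [0,0,0]}
    - {"claw": 0,"dp": [0,0,0],"angular": [0,0,0]}
    - {"claw": 255,"dp": [-0.004,-0.039,0],"angular": [0,0,0]}
    - {"claw": 255,"dp": [-0.004,-0.039,0],"angular": [0,0,0]}
    - {"claw": 255,"dp": [-0.004,-0.039,0],"angular": [0,0,0]}

```text
clock: 5.63
tcp_pos: [0.5543, 0.0345, 0.3651]
orientation: [0.0, 0.98, 0.198, 0.0]
wrist_force: [0.2, 1.3, 0.5]
finger_gap: 0.0515
```

play_rows:
  steps:
    - {"claw": 255,"dp": [-0.004,-0.039,0],"angular": [0,0,0]}
    - {"claw": 255,"dp": [-0.004,-0.039,0],"angular": [0,0,0]}
    - {"claw": 255,"dp": [-0.004,-0.039,0],"angular": [0,0,0]}
    - {"claw": 255,"dp": [-0.003,-0.04,0],"angular": [0,0,0]}
    - {"claw": 255,"dp": [0,0,0],"angular": [0,0,0]}
    - {"claw": 255,"dp": [0,0,0],"angular": [0,0,0]}
    - {"claw": 255,"dp": [0,0,0],"angular": [0,0,0]}
    - {"claw": 255,"dp": [0,0,0],"angular": [0,0,0]}

```text
clock: 6.3
tcp_pos: [0.4802, 0.172, 0.3652]
orientation: [0.0, 0.98, 0.199, 0.0]
wrist_force: [-0.6, -0.7, -0.5]
finger_gap: -0.0001
```

```bash
python3 - <<'E'
from h import *
P=(.4656,-.0185,.4)
s,p,d=snap('wrist','w4');W=wcloud(d,wT(s));l=local(W,P)
print(s['tcp_pos'],s['wrist_force'],s['finger_gap'],local(s['tcp_pos'],P),s['joint_pos'][5])
k=(abs(l[...,0]-.088)<.03)&(abs(l[...,1]-.125)<.03)&(l[...,2]>.272)&(l[...,2]<.31);print('ball wrist',k.sum(),np.percentile(l[k],[2,50,98],axis=0).round(4).tolist() if k.any() else'')
s,p,d2=snap('side','d3');l=local(cloud('side',d2),P)
k=(abs(l[...,0]-.088)<.03)&(abs(l[...,1]-.125)<.03)&(l[...,2]>.272)&(l[...,2]<.31);print('ball side',k.sum(),np.percentile(l[k],[2,50,98],axis=0).round(4).tolist() if k.any() else'')
a=cv2.imread('pics/w4.png');c=cv2.resize(cv2.imread('pics/d3.png')[135:325,200:345],(320,420))
cv2.imwrite('pics/c3.png',cv2.resize(np.hstack([a,c]),(800,382)))
E
```

```text
[0.48017202 0.17197784 0.3651774 ] [-0.59013734 -0.66436227 -0.46852914] -7.270221256664295e-05 [0.08759728 0.1697671  0.3651774 ] 2.9281820059957404
ball wrist 897 [[0.0771, 0.1163, 0.2833], [0.0877, 0.1272, 0.2924], [0.0952, 0.1361, 0.2962]]
ball side 47 [[0.0708, 0.1142, 0.2735], [0.078, 0.1204, 0.2864], [0.0853, 0.1328, 0.2952]]
```

View pics/c3.png

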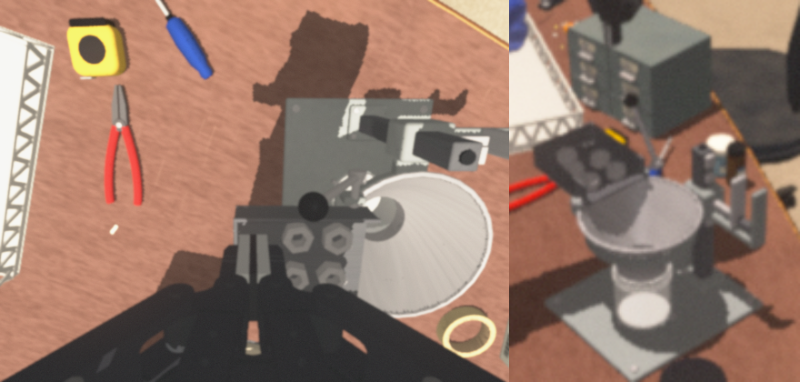

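The ball is at stand (0.086, 0.126, 0.285), as expected, with the shut fingers on its +y side. In the right panel the jar, the spout and the spread grip plates look right. I'll descend and push.

play_rows:
  steps:
    - {"claw": 255,"dp": [0,0,0.025],"angular": [0,0,0]}
    - {"claw": 255,"dp": [0,0,0.025],"angular": [0,0,0]}
    - {"claw": 255,"dp": [0,0,0.02],"angular": [0,0,0]}
    - {"claw": 255,"dp": [0,0,0.008],"angular": [0,0,0]}
    - {"claw": 255,"dp": [0,0,0],"angular": [0,0,0]}
    - {"claw": 255,"dp": [0,0.004,0],"angular": [0,0,0]}
    - {"claw": 255,"dp": [0,0.004,0],"angular": [0,0,0]}
    - {"claw": 255,"dp": [0,0.004,0],"angular": [0,0,0]}

```text
clock: 7.07
tcp_pos: [0.4853, 0.1614, 0.2888]
orientation: [0.0, 0.98, 0.199, 0.001]
wrist_force: [0.1, -0.1, -0.8]
finger_gap: -0.0001
```

play_rows:
  steps:
    - {"claw": 255,"dp": [0,0.004,0],"angular": [0,0,0]}
    - {"claw": 255,"dp": [0,0.004,0],"angular": [0,0,0]}
    - {"claw": 255,"dp": [0,0.004,0],"angular": [0,0,0]}
    - {"claw": 255,"dp": [0,0.004,0],"angular": [0,0,0]}
    - {"claw": 255,"dp": [0,0.004,0],"angular": [0,0,0]}
    - {"claw": 255,"dp": [0,0.004,0],"angular": [0,0,0]}
    - {"claw": 255,"dp": [0,0.004,0],"angular": [0,0,0]}
    - {"claw": 255,"dp": [0,0.004,0],"angular": [0,0,0]}

```text
clock: 7.73
tcp_pos: [0.495, 0.139, 0.2954]
orientation: [-0.007, 0.979, 0.202, 0.005]
wrist_force: [-22.9, 25.8, 53.0]
finger_gap: 0.0001
```

```bash
python3 - <<'E'
from h import *
P=(.4656,-.0185,.4)
s,p,d=snap('wrist','w5');l=local(wcloud(d,wT(s)),P)
print(s['tcp_pos'],s['wrist_force'],local(s['tcp_pos'],P))
k=(abs(l[...,0]-.088)<.02)&(l[...,1]>0)&(l[...,1]<.14)&(l[...,2]>.25)&(l[...,2]<.33);k&=p.max(2)<60
print('dark',k.sum(),np.percentile(l[k],[2,50,98],axis=0).round(4).tolist() if k.any() else'')
E
```

```text
[0.49495027 0.13904715 0.29542962] [-22.86452939  25.76083585  53.0267508 ] [0.08838514 0.133681   0.29542962]
dark 2446 [[0.0802, 0.1052, 0.2929], [0.0926, 0.1176, 0.3028], [0.1011, 0.1346, 0.3291]]
```

The fingertip rode up on the ball because its flank is rounded and I was too high. I'll back off, go lower and push again.

play_rows:
  steps:
    - {"claw": 255,"dp": [0,-0.01,-0.005],"angular": [0,0,0]}
    - {"claw": 255,"dp": [0,-0.012,0],"angular": [0,0,0]}
    - {"claw": 255,"dp": [0,-0.012,0],"angular": [0,0,0]}
    - {"claw": 255,"dp": [0.004,-0.012,0],"angular": [0,0,0]}
    - {"claw": 255,"dp": [0,0,0],"angular": [0,0,0]}
    - {"claw": 255,"dp": [0,0,0.01],"angular": [0,0,0]}
    - {"claw": 255,"dp": [0,0,0.011],"angular": [0,0,0]}
    - {"claw": 255,"dp": [0,0,0],"angular": [0,0,0]}

```text
clock: 8.45
tcp_pos: [0.4813, 0.1759, 0.268]
orientation: [0.0, 0.98, 0.199, -0.002]
wrist_force: [-0.3, -0.3, -0.1]
finger_gap: 0.0003
```

```bash
python3 - <<'E'
from h import *
P=(.4656,-.0185,.4)
s,p,d=snap('wrist','w6');l=local(wcloud(d,wT(s)),P)
print(s['tcp_pos'],s['wrist_force'],local(s['tcp_pos'],P))
k=(abs(l[...,0]-.088)<.03)&(abs(l[...,1]-.12)<.03)&(l[...,2]>.272)&(l[...,2]<.31);print('ball wrist',k.sum(),np.percentile(l[k],[2,50,98],axis=0).round(4).tolist() if k.any() else'')
snap('side','d6')
a=cv2.imread('pics/w6.png');c=cv2.resize(cv2.imread('pics/d6.png')[135:325,200:345],(320,420))
cv2.imwrite('pics/c6.png',cv2.resize(np.hstack([a,c]),(800,382)))
E
```

```text
[0.48132147 0.17586738 0.26800529] [-0.34898562 -0.32302377 -0.14706898] [0.09017066 0.17290199 0.26800529]
ball wrist 1772 [[0.0854, 0.1161, 0.2734], [0.0923, 0.1271, 0.2907], [0.1041, 0.1487, 0.3091]]
```

View pics/c6.png

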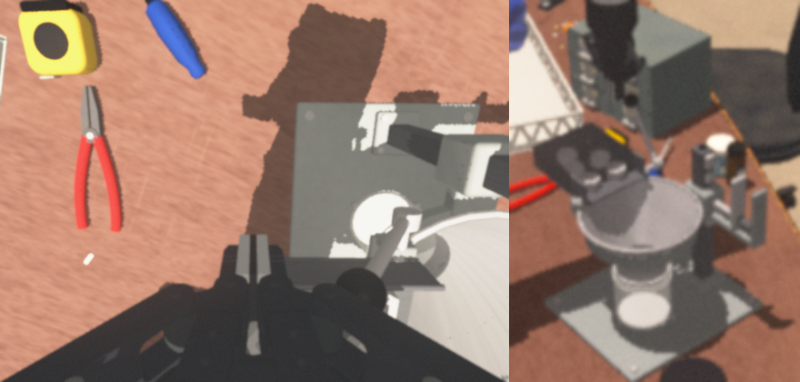

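play_rows:
  steps:
    - {"claw": 255,"dp": [0,0.004,0],"angular": [0,0,0]}
    - {"claw": 255,"dp": [0,0.004,0],"angular": [0,0,0]}
    - {"claw": 255,"dp": [0,0.004,0],"angular": [0,0,0]}
    - {"claw": 255,"dp": [0,0.004,0],"angular": [0,0,0]}
    - {"claw": 255,"dp": [0,0.004,0],"angular": [0,0,0]}
    - {"claw": 255,"dp": [0,0.004,0],"angular": [0,0,0]}
    - {"claw": 255,"dp": [0,0.004,0],"angular": [0,0,0]}
    - {"claw": 255,"dp": [0,0.003,0],"angular": [0,0,0]}

```text
clock: 9.22
tcp_pos: [0.4953, 0.149, 0.2726]
orientation: [-0.002, 0.98, 0.2, 0.002]
wrist_force: [-0.9, 6.7, 5.1]
finger_gap: -0.0002
```

play_rows:
  steps:
    - {"claw": 255,"dp": [0,0.003,0],"angular": [0,0,0]}
    - {"claw": 255,"dp": [0,0.003,0],"angular": [0,0,0]}
    - {"claw": 255,"dp": [0,0.003,0],"angular": [0,0,0]}
    - {"claw": 255,"dp": [0,0.003,0],"angular": [0,0,0]}
    - {"claw": 255,"dp": [0,0,0],"angular": [0,0,0]}
    - {"claw": 255,"dp": [0,0,0],"angular": [0,0,0]}
    - {"claw": 255,"dp": [0,0,0],"angular": [0,0,0]}
    - {"claw": 255,"dp": [0,0,0],"angular": [0,0,0]}

```text
clock: 9.88
tcp_pos: [0.5, 0.1376, 0.2723]
orientation: [-0.001, 0.98, 0.2, 0.002]
wrist_force: [0.5, 4.9, 4.1]
finger_gap: 0.0001
```

```bash
python3 - <<'E'
from h import *
P=(.4656,-.0185,.4)
s,p,d=snap('wrist','w7');l=local(wcloud(d,wT(s)),P)
print(s['tcp_pos'],s['wrist_force'],s['ft_torque'],local(s['tcp_pos'],P))
snap('side','d7')
a=cv2.imread('pics/w7.png');c=cv2.resize(cv2.imread('pics/d7.png')[135:325,200:345],(320,420))
cv2.imwrite('pics/c7.png',cv2.resize(np.hstack([a,c]),(800,382)))
E
```

```text
[0.50003795 0.13756736 0.27226978] [0.54123423 4.92787885 4.06711087] [ 0.90741556 -0.24579638  0.01172127] [0.09249495 0.13033679 0.27226978]
```

View pics/c7.png

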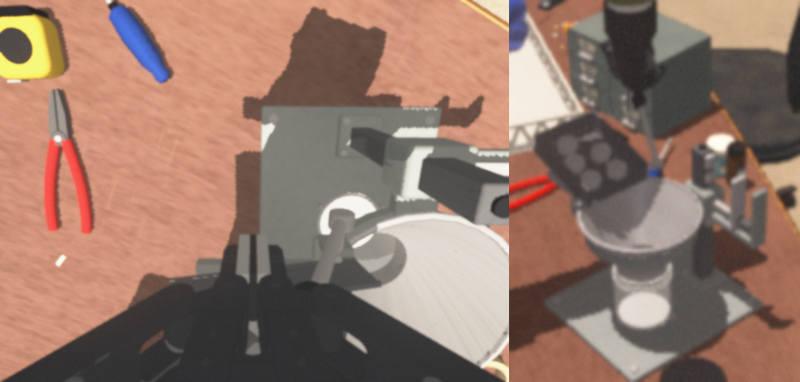

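The tray is tipping at about 5 N: the outer end has lifted, the lever is clear, and the nuts are still in the tray. I'll keep going slowly, rising slightly with the ball's arc.

play_rows:
  steps:
    - {"claw": 255,"dp": [0,0.003,-0.001],"angular": [0,0,0]}
    - {"claw": 255,"dp": [0,0.003,-0.001],"angular": [0,0,0]}
    - {"claw": 255,"dp": [0,0.003,-0.001],"angular": [0,0,0]}
    - {"claw": 255,"dp": [0,0.003,-0.001],"angular": [0,0,0]}
    - {"claw": 255,"dp": [0,0.003,-0.001],"angular": [0,0,0]}
    - {"claw": 255,"dp": [0,0.003,-0.001],"angular": [0,0,0]}
    - {"claw": 255,"dp": [0,0.003,-0.001],"angular": [0,0,0]}
    - {"claw": 255,"dp": [0,0.003,-0.001],"angular": [0,0,0]}

```text
clock: 10.65
tcp_pos: [0.5086, 0.1143, 0.2792]
orientation: [0.0, 0.98, 0.199, -0.0]
wrist_force: [1.5, 2.7, 1.1]
finger_gap: -0.0002
```

play_rows:
  steps:
    - {"claw": 255,"dp": [0,0.003,0],"angular": [0,0,0]}
    - {"claw": 255,"dp": [0,0.003,0],"angular": [0,0,0]}
    - {"claw": 255,"dp": [0,0.003,0],"angular": [0,0,0]}
    - {"claw": 255,"dp": [0,0.003,0],"angular": [0,0,0]}
    - {"claw": 255,"dp": [0,0.003,0],"angular": [0,0,0]}
    - {"claw": 255,"dp": [0,0.003,0],"angular": [0,0,0]}
    - {"claw": 255,"dp": [0,0.003,0],"angular": [0,0,0]}
    - {"claw": 255,"dp": [0,0.003,0],"angular": [0,0,0]}

```text
clock: 11.32
tcp_pos: [0.5178, 0.092, 0.2789]
orientation: [0.0, 0.98, 0.199, -0.0]
wrist_force: [-0.1, 1.3, 1.7]
finger_gap: -0.0001
```

```bash
python3 - <<'E'
from h import *
P=(.4656,-.0185,.4)
s,p,d=snap('wrist','w8')
print(s['tcp_pos'],s['wrist_force'],s['ft_torque'],local(s['tcp_pos'],P))
snap('side','d8')
a=cv2.imread('pics/w8.png');c=cv2.resize(cv2.imread('pics/d8.png')[135:325,200:345],(320,420))
cv2.imwrite('pics/c8.png',cv2.resize(np.hstack([a,c]),(800,382)))
E
```

```text
[0.51779298 0.09204777 0.27892164] [-0.12385736  1.27499697  1.72190418] [ 0.19089447 -0.00348438  0.03489835] [0.09112225 0.08149634 0.27892164]
```

View pics/c8.png

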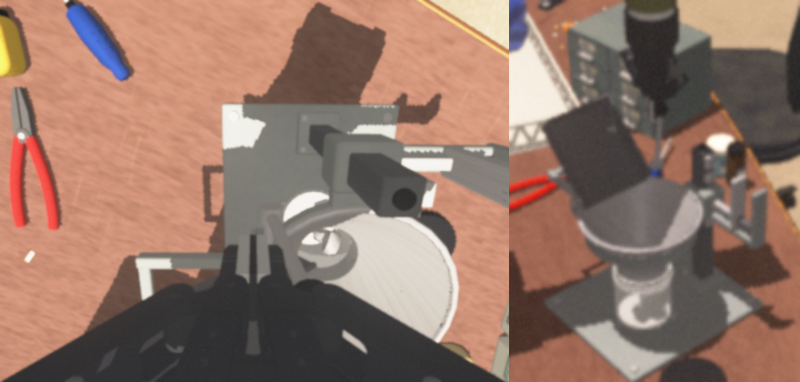

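The tray already looks empty and there are nuts in the jar and in the spout. I'll push a bit further to clear any stragglers, then hold.

play_rows:
  steps:
    - {"claw": 255,"dp": [0,0.003,0],"angular": [0,0,0]}
    - {"claw": 255,"dp": [0,0.003,0],"angular": [0,0,0]}
    - {"claw": 255,"dp": [0,0.003,0],"angular": [0,0,0]}
    - {"claw": 255,"dp": [0,0.003,0],"angular": [0,0,0]}
    - {"claw": 255,"dp": [0,0.003,0],"angular": [0,0,0]}
    - {"claw": 255,"dp": [0,0.003,0],"angular": [0,0,0]}
    - {"claw": 255,"dp": [0,0.003,0],"angular": [0,0,0]}
    - {"claw": 255,"dp": [0,0,0],"angular": [0,0,0]}

```text
clock: 12.08
tcp_pos: [0.5264, 0.0726, 0.2792]
orientation: [0.0, 0.98, 0.199, 0.0]
wrist_force: [0.2, 1.3, -0.3]
finger_gap: 0.0002
```

play_rows:
  steps:
    - {"claw": 255,"dp": [0,-0.003,0],"angular": [0,0,0]}
    - {"claw": 255,"dp": [0,-0.004,0],"angular": [0,0,0]}
    - {"claw": 255,"dp": [0,-0.004,0],"angular": [0,0,0]}
    - {"claw": 255,"dp": [0,-0.004,0],"angular": [0,0,0]}
    - {"claw": 255,"dp": [0,-0.004,0],"angular": [0,0,0]}
    - {"claw": 255,"dp": [0,-0.004,0],"angular": [0,0,0]}
    - {"claw": 255,"dp": [0,-0.004,0],"angular": [0,0,0]}
    - {"claw": 255,"dp": [0,-0.004,0],"angular": [0,0,0]}

```text
clock: 12.75
tcp_pos: [0.5138, 0.1023, 0.2794]
orientation: [0.0, 0.98, 0.2, 0.0]
wrist_force: [-0.2, 1.2, 0.3]
finger_gap: -0.0003
```

play_rows:
  steps:
    - {"claw": 255,"dp": [0,-0.004,0],"angular": [0,0,0]}
    - {"claw": 255,"dp": [0,-0.004,0],"angular": [0,0,0]}
    - {"claw": 255,"dp": [0,-0.004,0],"angular": [0,0,0]}
    - {"claw": 255,"dp": [0,-0.004,0],"angular": [0,0,0]}
    - {"claw": 255,"dp": [0,-0.004,0.001],"angular": [0,0,0]}
    - {"claw": 255,"dp": [0,-0.004,0.001],"angular": [0,0,0]}
    - {"claw": 255,"dp": [0,-0.004,0.001],"angular": [0,0,0]}
    - {"claw": 255,"dp": [0,-0.004,0.001],"angular": [0,0,0]}

```text
clock: 13.42
tcp_pos: [0.5013, 0.1316, 0.2751]
orientation: [0.0, 0.98, 0.199, -0.0]
wrist_force: [0.7, 1.1, 0.1]
finger_gap: 0.0003
```

play_rows:
  steps:
    - {"claw": 255,"dp": [0,-0.004,0.001],"angular": [0,0,0]}
    - {"claw": 255,"dp": [0,-0.004,0.001],"angular": [0,0,0]}
    - {"claw": 255,"dp": [0,-0.003,0.001],"angular": [0,0,0]}
    - {"claw": 255,"dp": [0,-0.003,0.001],"angular": [0,0,0]}
    - {"claw": 255,"dp": [0,-0.003,0],"angular": [0,0,0]}
    - {"claw": 255,"dp": [0,-0.003,0],"angular": [0,0,0]}
    - {"claw": 255,"dp": [0,-0.003,0],"angular": [0,0,0]}
    - {"claw": 255,"dp": [0,-0.003,0],"angular": [0,0,0]}

```text
clock: 14.08
tcp_pos: [0.4913, 0.1554, 0.2714]
orientation: [0.0, 0.98, 0.199, 0.0]
wrist_force: [0.4, 0.1, -0.7]
finger_gap: 0.0001
```

```bash
python3 - <<'E'
from h import *
P=(.4656,-.0185,.4)
s=env.get_state();print(local(s['tcp_pos'],P),s['wrist_force'])
E
```

```text
[0.09138833 0.15014671 0.2713644 ] [ 0.40836858  0.11730793 -0.68163428]
```

Now I'll back off another 30 mm, rise clear and look.

play_rows:
  steps:
    - {"claw": 255,"dp": [0,-0.006,0],"angular": [0,0,0]}
    - {"claw": 255,"dp": [0,-0.012,0],"angular": [0,0,0]}
    - {"claw": 255,"dp": [0,-0.012,0],"angular": [0,0,0]}
    - {"claw": 255,"dp": [0,0,-0.035],"angular": [0,0,0]}
    - {"claw": 255,"dp": [0,0,-0.035],"angular": [0,0,0]}
    - {"claw": 255,"dp": [0,0,-0.035],"angular": [0,0,0]}
    - {"claw": 255,"dp": [0,0,0],"angular": [0,0,0]}
    - {"claw": 255,"dp": [0,0,0],"angular": [0,0,0]}

```text
clock: 14.75
tcp_pos: [0.4803, 0.1839, 0.3788]
orientation: [-0.0, 0.98, 0.2, 0.003]
wrist_force: [0.8, 0.3, -0.2]
finger_gap: -0.0002
```

```bash
python3 - <<'E'
from h import *
P=(.4656,-.0185,.4)
s,p,d=snap('wrist','w9');l=local(wcloud(d,wT(s)),P);print(s['tcp_pos'],s['wrist_force'])
k=(abs(l[...,0]-.088)<.03)&(abs(l[...,1]-.125)<.03)&(l[...,2]>.272)&(l[...,2]<.31);print('ball',k.sum(),np.percentile(l[k],[2,50,98],axis=0).round(4).tolist() if k.any() else'')
snap('side','d9')
a=cv2.resize(cv2.imread('pics/w9.png'),(500,375));c=cv2.resize(cv2.imread('pics/d9.png')[170:330,205:335],(305,375),interpolation=cv2.INTER_CUBIC)
cv2.imwrite('pics/c9.png',np.hstack([a,c])[:,:800])
E
```

```text
[0.48027093 0.18389328 0.37876258] [ 0.80123222  0.25237894 -0.1578172 ]
ball 796 [[0.0772, 0.1169, 0.2832], [0.0876, 0.1276, 0.2924], [0.0952, 0.1361, 0.2961]]
```

View pics/c9.png

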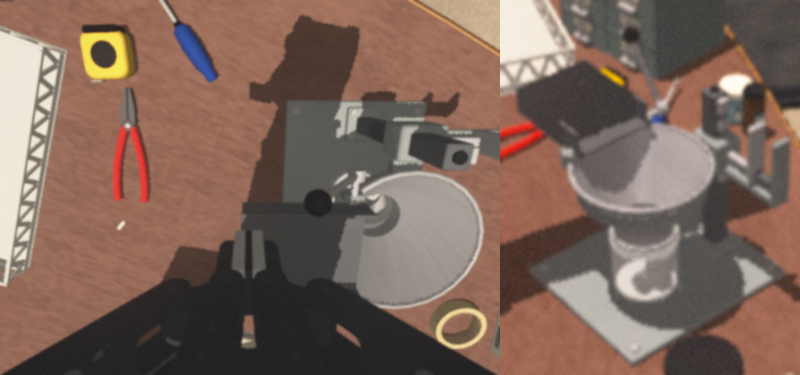

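The tray is level (ball at its starting angle) and empty. I'll move the wrist camera over the funnel to count the nuts.

play_rows:
  steps:
    - {"claw": 255,"dp": [-0.034,0.036,0],"angular": [0,0,0]}
    - {"claw": 255,"dp": [-0.034,0.036,0],"angular": [0,0,0]}
    - {"claw": 255,"dp": [-0.034,0.036,0],"angular": [0,0,0]}
    - {"claw": 255,"dp": [-0.034,0.036,0],"angular": [0,0,0]}
    - {"claw": 255,"dp": [-0.034,0.036,0],"angular": [0,0,0]}
    - {"claw": 255,"dp": [0,0,0],"angular": [0,0,0]}
    - {"claw": 255,"dp": [0,0,0],"angular": [0,0,0]}
    - {"claw": 255,"dp": [0,0,0],"angular": [0,0,0]}

```text
clock: 15.52
tcp_pos: [0.4067, -0.0125, 0.3754]
orientation: [-0.001, 0.98, 0.199, -0.001]
wrist_force: [0.2, 0.0, 0.4]
finger_gap: -0.0002
```

```bash
python3 - <<'E'
from h import *
P=(.4656,-.0185,.4)
s,p,d=snap('wrist','w10');T=wT(s);l=local(wcloud(d,T),P);print(s['tcp_pos'],local(s['tcp_pos'],P))
c=proj('wrist',st([(0,0,.03)],*P),T)[0];print(c)
r=np.hypot(l[...,0],l[...,1]);k=(r<.03)&(l[...,2]<.2);print('in spout z',k.sum(),np.percentile(l[k][:,2],[1,10,50,90,97,99.5]).round(3))
k=(r>.034)&(r<.08)&(l[...,2]>.13);h=l[k];print(np.c_[np.histogram(h[:,2]-np.interp(np.hypot(h[:,0],h[:,1]),[.034,.085],[.12,.195]),8)[0]].ravel())
u,v=int(c[0]),int(c[1]);a=cv2.resize(p[max(v-60,0):v+60,u-60:u+60,::-1],(480,480),interpolation=cv2.INTER_CUBIC)
_,p2,d2=snap('side','d10');b=cv2.resize(p2[255:315,245:290,::-1],(315,480),interpolation=cv2.INTER_CUBIC);
cv2.imwrite('pics/c10.png',np.hstack([a,b]))
# bystanders: difference to the start, side and scene
W=cloud('side',d2)
for n,f,q in(('side','d0',p2),('scene','s0',snap('scene','s10')[1])):
    p0=np.load(f'pics/{f}.npz')['p'];D=(cv2.absdiff(cv2.GaussianBlur(p0,(5,5),0),cv2.GaussianBlur(q,(5,5),0)).max(2)>45).astype(np.uint8)
    N,_,S,C=cv2.connectedComponentsWithStats(D);print(n,[(S[i][:5].tolist()) for i in range(1,N) if S[i][4]>25])
E
```

```text
[ 0.40671993 -0.01246965  0.37535207] [-0.05188381  0.0284833   0.37535207]
[299.64115706 115.39888013]
in spout z 1712 [0.012 0.013 0.016 0.063 0.067 0.069]
[20233   690     0     0   491 14688 21352  1138]
side [[123, 0, 88, 25, 1023], [91, 3, 223, 74, 6515], [18, 5, 97, 88, 3153], [9, 36, 79, 115, 3261], [75, 52, 8, 10, 26], [291, 59, 30, 21, 485], [105, 73, 108, 116, 2306], [99, 79, 7, 9, 41], [275, 82, 21, 7, 102], [214, 84, 40, 101, 2276], [234, 87, 19, 6, 79], [282, 86, 40, 74, 2471], [85, 100, 5, 21, 65], [47, 104, 5, 8, 26], [79, 137, 4, 22, 28], [257, 167, 7, 8, 40], [73, 171, 5, 30, 73], [257, 176, 18, 28, 118], [266, 180, 46, 63, 822], [210, 184, 30, 22, 345], [226, 191, 43, 20, 397], [119, 195, 13, 47, 211], [212, 208, 70, 56, 663], [311, 209, 6, 12, 54], [226, 211, 27, 11, 159], [269, 211, 9, 7, 30], [75, 213, 11, 12, 66], [317, 213, 12, 24, 128], [97, 216, 17, 19, 189], [303, 235, 25, 23, 267], [240, 238, 21, 8, 49], [278, 246, 13, 14, 87], [273, 258, 15, 10, 93], [174, 261, 74, 28, 1182], [59, 269, 12, 21, 72], [90, 268, 11, 8, 26], [318, 270, 47, 27, 782], [261, 280,
[... 321 characters left out ...]
24, 60], [321, 104, 7, 5, 27], [320, 110, 14, 53, 392], [357, 113, 5, 18, 54], [342, 127, 32, 63, 1289], [329, 163, 7, 5, 26], [245, 169, 8, 9, 58], [328, 170, 13, 50, 368], [246, 186, 8, 8, 55], [276, 186, 7, 9, 41], [337, 187, 18, 54, 564], [245, 190, 21, 23, 287], [356, 191, 15, 10, 56], [266, 194, 11, 10, 57], [357, 203, 10, 14, 73], [270, 205, 16, 14, 103], [281, 223, 7, 9, 47], [253, 227, 14, 7, 47], [336, 227, 11, 30, 147], [389, 233, 21, 11, 101], [259, 237, 9, 10, 43], [289, 239, 5, 13, 29], [347, 246, 6, 24, 98], [338, 282, 11, 36, 214], [309, 290, 11, 33, 105], [263, 292, 40, 66, 1134], [363, 297, 6, 23, 96], [317, 323, 58, 26, 715], [369, 372, 14, 7, 53], [312, 381, 56, 22, 308]]
```

View pics/c10.png

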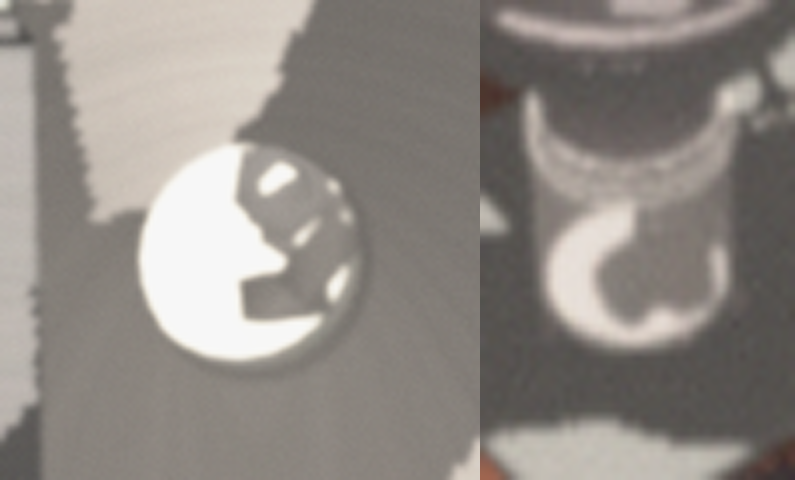

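The jar holds the pile of nuts on one side (nothing above 0.069, and the spout end is at 0.085). The funnel is clear and the arm is free, so I'll hand in.

```bash
python3 -c "
from workcell import env
print(env.hand_in())"
```

```text
the job is handed in; nothing more can be done
None
```

The job is done and handed in at about 16 s of the 64 s allowed. The nuts are in the jar, the funnel is locked in its lowest notch, and the tray is back down level. `hand_in()` gives no verdict.

**What I did:** I squeezed the grip, slid the funnel to the bottom stop, let go, pushed the lever over with the shut fingers, eased it back, and moved the arm clear.

**What the checks showed:**
- **Funnel:** its rim measured 0.195 m, which is the bottom position, and the spout stands inside the jar.
- **Bolt:** after letting go, the moving plate had sprung back to where it started, so the bolt is home.
- **Tray:** it looks empty, and the lever ball is back where it started.
- **Nuts:** looking down the funnel, I saw a stack of nuts in the jar, topping out at 0.069 m, below the spout end at 0.085 m. No nuts were visible in the funnel, on the foot plate or on the table.

**What went wrong or stayed uncertain:**
- My first push on the lever was too high. The fingertip rode up on the ball and the wrist force was 59 to 64 N, under the 120 N limit. I backed off and pushed lower, at about 5 to 8 N.
- At the bottom stop the arm pressed down with about 20 N before I let go.
- The nuts overlap in the stack, so I could not count all five one by one. I take it to be five because there are none anywhere else.
- My before-and-after image comparison for the other things on the bench was inconclusive, because the moving arm and its shadow dominated it. In the pictures nothing had visibly moved.

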